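# Find the hidden catch of a power pack by feel and release its cover

### The job

The white cover of the grey hydraulic power pack is held by a catch that lies in a notch somewhere along the grey strip in front of it. Set a fingertip on top of the strip near one of its ends, run it along until it finds the notch, press the catch inside it fully down so that the cover springs ajar, then take the finger away. Do it with the fingertips only: do not push or pry the cover itself, and do not shift or pick up any of the loose things around or on the machine.

Things in the scene. Friction and masses are not known exactly. Their poses are not given: they have to be found in the camera images.
- pack: Power pack, fixed to the bench: grey casing, 285 mm deep, 500 mm wide, with blue-grey end housings left and right (160 mm high, inner faces 125 mm from the middle). Origin on the bench below the middle of the strip. z up, y along the strip (to the robot's left), x from the strip towards the cover, away from the robot. Place and yaw vary.
- strip_mid (a point): Middle of the strip's top face, 130 mm above the bench. The strip is a rigid level bar between the end housings, 250 mm long (along the pack's y), 44 mm deep (22 mm to either side of this point), grey with flush black inlays in its top (50 mm long, no use). Notch: its middle lies anywhere up to 60 mm left or right of this point; that place is not reported.
- strip_left (a point): Left end of the strip's top face, on its middle line, at the left housing. The notch is cut into the strip from its top and front: 50 mm long, reaching 40 mm back from the strip's front side (a 4 mm wall remains at the back). From above it looks much like one of the inlays.
- strip_right (a point): Right end of the strip's top face, on its middle line, at the right housing. Along the whole strip the cover's front edge lies 9 mm behind the strip, its top level with the strip's.
- catch (a joint): The catch: a black block that fills the notch's floor (47 x 37 mm), its flat top 10 mm below the strip's top. Value = how far it is pressed straight down, m: 0 at the start, 0.008 fully down. It takes about 6 to 8 N, has no return spring and stays where it is left; it stops hard at 0.008.
- cover (a joint): Opening angle of the white cover (192 mm deep, 244 mm wide, hinged along its far edge), rad: 0 shut, 0.12 ajar (front edge 23 mm up). Its balance spring and the catch raise it in step as the catch goes down and keep it there.
- bush: Bystander: loose brass cylinder, 32 mm across, 34 mm high, standing on the left end housing. Origin at the centre of its foot.
- fitting: Bystander: loose steel hose fitting, 34 mm across, 32 mm high, standing on the right end housing. Origin at the centre of its foot.
- spanner: Bystander: loose steel spanner lying flat on the bench to the left of the pack, its handle towards the robot.
- driver: Bystander: loose screwdriver with orange handle lying on the bench to the right of the pack, its handle towards the robot.
- oil: Bystander: loose blue oil bottle, 64 mm across, 170 mm high, on the bench to the right of the pack. Origin at the centre of its foot.
- grease: Bystander: loose white jar with red cap, 72 mm across, 75 mm high, on the bench in front of the pack's left end. Origin at the centre of its foot.
- bearing: Bystander: loose steel bearing ring, 60 mm across, 18 mm high, on the bench in front of the pack's right end. Origin at the centre of its foot.

How it is judged:
By the outcome, as a careful person would: the job done as asked, in the order asked, and still so for the second after the job is handed in, with the robot touching nothing.
It also fails if it takes over 40 s, if anything falls off the work surface, if the arm or the gripper's body presses on something with over 40 N, if the wrist force passes 120 N, or if a joint passes its speed limit or range.

### The arm

A 6-joint arm with a two-finger parallel gripper is mounted at the origin on the work surface. World frame = base frame: x ahead of the robot, y to its left, z up, the work surface at z = 0. Lengths are in mm, angles in rad, forces in N, time in s.
With the tool pointing down it reaches from about 300 to 775 mm from the base axis. Payload 14.6 kg.
Tool frame: the origin (TCP) lies at the very end of the fingers, on their centre line; the grasp point (between the pads) lies 19 mm behind it; z points along the fingers, y is the direction in which the jaws open and shut (so a half turn about z gives the same grasp; the last joint's range is limited). The gripper opens to 94 mm and grips with 3 to 60 N. Pads are 16 mm wide; open, the fingers measure 119 mm over their backs; the gripper's body (75 mm by 177 mm) begins 78 mm behind the grasp point.
Start: joints at [1.234, 0.3, 1.521, -0, 1.321, -0.067], TCP at [146.594, 530.094, 205.446] pointing down, gripper open.
Joint ranges: [-3.03, 3.03], [-0.79, 2.21], [0.23, 2.52], [-1.04, 4.18], [0, 3.07], [-2.55, 2.55]. Speed limits (rad/s): [2.22, 2.22, 2.57, 3.14, 3.14, 3.14].

### API

Orientations are given as [roll, pitch, yaw] about the fixed x, y, z axes, in that order (R = Rz(yaw) Ry(pitch) Rx(roll)).
In Python, from cell import manip gives the robot as it stands.
- The arm moves only by the shell command python3 -m inch 'ROWS' [FORCE]. ROWS is a JSON object of lists of equal length, an entry for each row: "grip": the opening, from -1 (shut) to 1 (fully open), so that 0 is half open; "travel": the shift along the world's x, y, z in cm, a list of three; "turn": the turn, a rotation vector about the world's x, y, z in degrees, a list of three. A call has 1 to 10 rows; each row is the pose to reach, as a shift and turn from the pose measured when the call began; what a row does not reach only later rows make up. A row lasts 1/8 s, in which the tool goes at most 62.5 mm and 10.7 degrees, less where a joint would pass 70% of its speed; a pose out of reach is approached as far as the arm can. A call with a gripper value outside its range is refused whole. The fingers move at their own pace and stop on an object; FORCE is the grip in N (left out, the last holds). Time passes only in rows, so rows that repeat a pose let the fingers close. It gives the time, the measured TCP pose, the force and the opening at its end, in the units of the state.
- manip.read_state(): the state, without advancing time (a new reading comes with each control period).
- manip.camera(name): name is "scene" or "top" or "wrist"; returns (picture, depth): 420x560x3 uint8, red, green, blue; 420x560 float32, mm along the optical axis (not along the pixel's ray), 0 where there is no reading.
- manip.calibration(name): a dict with "fx", "fy", "cx", "cy" (pixels), "k1" (the pictures are not rectified: a ray, as slopes to the right and down, at radius r is drawn at 1 + k1 r^2 times it, then the intrinsics apply), "world_from_camera" (4x4, takes a point from camera to world coordinates). Camera axes: x right, y up, looking along -z (the intrinsics and any distortion apply to the point x, -y, -z); pixel columns grow to the right and rows downward; lengths in mm; the calibration is good to about 2 mm. A picture is of the moment at which its call begins: read the wrist's pose just before it. calibration takes no time and is no camera call; for the wrist camera it gives the pose at the moment of the call.
- manip.sign_off(): hands the job in, once; it reports no verdict.
Trained networks look in the newest picture that a camera, given by its name, has taken for a name from the list of things; names that differ only in an ending like _2 or _b are one class to them, and where a whole thing is asked for, a point or a joint stands for the part that bears it (a point fixed in the world has none). Each returns a list of dicts, best first, with "p" (0 to 1); they miss things now and then, are a little off and sometimes report something else, mostly with a low value. They report only what shows in the picture. A call takes as long as a camera call.
- manip.look_for(camera, label): "bbox" ([left, top, right, bottom] in pixels, round what is visible of it).
The state is a dict: "clock": time; "joints": joint angles; "qd": joint speeds; "effort": joint torques, N m; "eef_pos": TCP position; "eef_rot": TCP orientation; "wrist_force": force on the tool from outside, world axes, zero at the start; "moment": the same for the moment, N m; "finger_gap": finger opening in mm.
Only numpy, scipy, OpenCV 4.12 (cv2) and the standard library are available. Lean on these libraries where they do the work, as an engineer would, in place of code of your own. Each camera call takes 0.05 s, during which the arm holds its last target.

## Working session

There is one attempt and no reset: what is moved stays moved. The work goes in short steps, Python scripts to look and compute and a shell command to move; the robot and the scene stay as the last step left them, time stands still between calls to the robot, and variables do not carry over. Pictures are saved under pics/ and viewed, and the job is handed in when it is done.

```bash
mkdir -p pics; ls
cat > h.py <<'E'
from cell import manip
import numpy as np, cv2
def snap(n,f):
    c=manip.calibration(n); p,d=manip.camera(n)
    cv2.imwrite(f'pics/{f}.png',cv2.cvtColor(p,cv2.COLOR_RGB2BGR)); np.savez(f'pics/{f}.npz',p=p,d=d,**{k:np.array(v) for k,v in c.items()})
    return p,d,c
def world(c,d,u,v,dep=None):
    K=np.array([[c['fx'],0,c['cx']],[0,c['fy'],c['cy']],[0,0,1]],float)
    pt=cv2.undistortPoints(np.array([[[u,v]]],float),K,np.array([float(c['k1']),0,0,0]))[0,0]
    z=dep if dep is not None else float(d[int(round(v)),int(round(u))])
    P=np.array([pt[0]*z,-pt[1]*z,-z,1]); return (np.array(c['world_from_camera'])@P)[:3]
E
python3 - <<'E'
from h import *
print(manip.read_state())
for n in ('scene','top','wrist'):
    p,d,c=snap(n,n+'0'); print(n,c['k1'],np.round(c['world_from_camera'],2).tolist())
for l in ('strip_mid','strip_left','strip_right','catch','bush','fitting','grease','bearing','oil'):
    r=manip.look_for('top',l)
    print(l,[(x['bbox'],round(x['p'],2)) for x in r[:2]])
E
```

```text
pics
{'clock': 0.0, 'joints': array([ 1.23441024e+00,  3.00475455e-01,  1.52157837e+00,  1.89815144e-06,
        1.32069058e+00, -6.65870087e-02]), 'qd': array([ 0.00031509,  0.00044811, -0.00081886,  0.00067202, -0.00050336,
        0.00068171]), 'effort': array([ 1.47362234e-04, -5.31819606e+01, -3.52742851e+01,  7.08467513e-02,
        2.43756291e-02, -1.14891336e-04]), 'eef_pos': array([146.50538969, 529.85918705, 204.88508643]), 'eef_rot': array([-3.14044357e+00, -7.84697663e-05,  2.87179306e+00]), 'wrist_force': array([-0.2189522 ,  0.04779701,  0.23106615]), 'moment': array([ 0.03972863, -0.00327285, -0.0287361 ]), 'finger_gap': 94.17662400964863}
scene -0.002005162438966968 [[-0.55, -0.57, 0.61, 1233.41], [0.84, -0.37, 0.41, 462.56], [-0.01, 0.73, 0.68, 906.34], [0.0, 0.0, 0.0, 1.0]]
top 0.04851157424107487 [[0.01, 0.99, -0.14, 375.81], [-1.0, 0.01, -0.01, -13.7], [-0.01, 0.14, 0.99, 1258.79], [0.0, 0.0, 0.0, 1.0]]
wrist -0.06776547776348207 [[0.27, -0.92, -0.28, 66.15], [0.96, 0.25, 0.08, 551.96], [-0.0, -0.29, 0.96, 383.9], [0.0, 0.0, 0.0, 1.0]]
strip_mid [([161.3, 110.9, 373.8, 250.5], 0.85), ([441.3, 193.2, 483.5, 221.6], 0.38)]
strip_left [([160.5, 111.2, 375.5, 250.1], 0.97)]
strip_right [([161.7, 111.6, 374.8, 250.6], 0.84)]
catch [([239.8, 217.9, 257.5, 236.2], 0.8)]
bush [([181.4, 208.0, 201.2, 224.9], 0.5), ([157.6, 115.5, 377.3, 247.2], 0.23)]
fitting [([159.5, 116.0, 376.1, 248.4], 0.71), ([342.2, 171.6, 351.8, 186.8], 0.5)]
grease [([129.1, 308.4, 163.1, 333.4], 0.74)]
bearing [([401.0, 309.3, 425.9, 332.4], 0.54)]
oil [([438.9, 194.2, 482.4, 220.4], 0.56)]
```

View pics/top0.png

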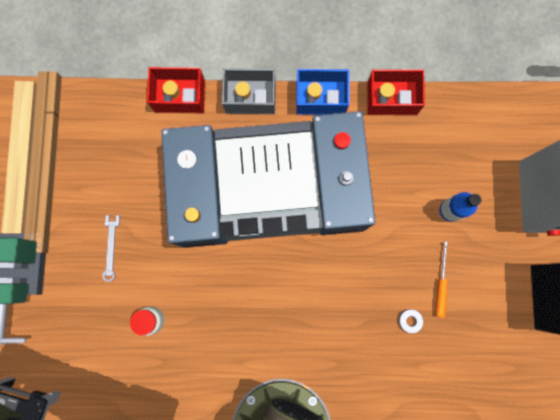

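View pics/scene0.png

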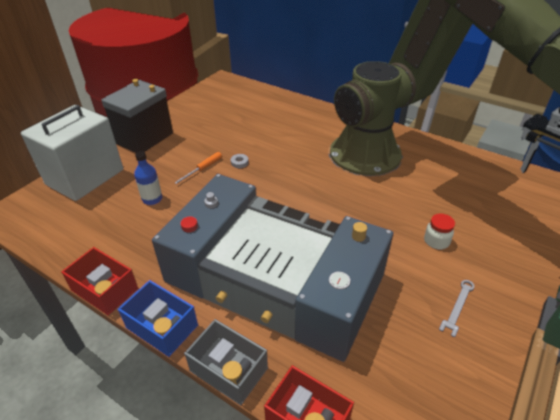

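Run:
```python
import cv2
p=cv2.imread('pics/top0.png')
cv2.imwrite('pics/top0c.png',cv2.resize(p[180:270,140:400],None,fx=3,fy=3,interpolation=cv2.INTER_CUBIC))
```

```text
(no output)
```

View pics/top0c.png

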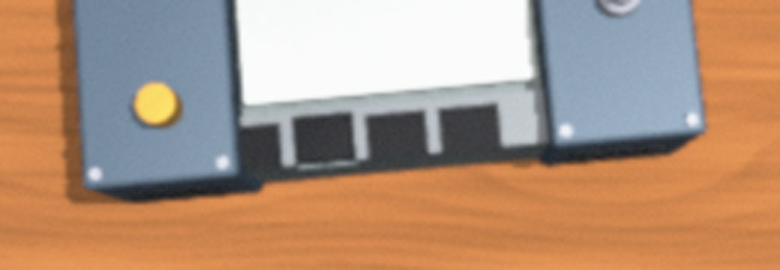

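The top view shows four black patches on the strip. The second from the left, at about pixel (248,227), has a light lip at the front, and it matches the catch detection. Next I'll measure the geometry from depth.

Run:
```python
from h import *
z=np.load('pics/top0.npz'); c={k:z[k] for k in z.files}; d=z['d']
vv,uu=np.mgrid[100:270,140:400]
P=np.array([world(c,d,u,v) for u,v in zip(uu.ravel(),vv.ravel())]).reshape(*uu.shape,3)
H=P[...,2]
np.save('pics/P.npy',P)
# housing tops
m=((H>152)&(H<168)).astype(np.uint8)
n,l,s,ce=cv2.connectedComponentsWithStats(m)
for i in range(1,n):
    if s[i,4]>800:
        q=P[l==i]; r=cv2.minAreaRect(q[:,:2].astype(np.float32)); print(s[i],np.median(q[:,2]),r); print(cv2.boxPoints(r).round(1).tolist())
for v in range(208,246,3):
    print(v,[f"{P[v-100,u-140,2]:.0f}" for u in range(214,326,5)])
```

```text
[ 173   12   62  117 5414] 159.3844940021197 ((652.708984375, -143.06124877929688), (285.2123718261719, 125.16710662841797), 5.876687049865723)
[[504.3999938964844, -95.4000015258789], [517.2999877929688, -219.89999389648438], [801.0, -190.6999969482422], [788.2000122070312, -66.19999694824219]]
[  21   25   59  119 5667] 159.80008879916204 ((614.572509765625, 228.93951416015625), (284.7464904785156, 125.50857543945312), 5.892372131347656)
[[466.5, 276.70001220703125], [479.3999938964844, 151.89999389648438], [762.5999755859375, 181.10000610351562], [749.7999877929688, 306.0]]
208 ['159', '124', '129', '130', '128', '130', '131', '129', '129', '131', '130', '129', '131', '131', '130', '130', '132', '1259', '114', '113', '112', '111', '162']
211 ['164', '130', '131', '128', '128', '125', '130', '131', '129', '129', '129', '114', '113', '114', '115', '115', '116', '113', '130', '127', '131', '133', '160']
214 ['156', '133', '126', '125', '125', '115', '115', '117', '114', '113', '113', '117', '129', '126', '128', '129', '131', '130', '129', '128', '126', '128', '159']
217 ['159', '142'
[... 823 characters left out ...]
 '152', '130', '132', '129', '122', '119', '118', '119', '132', '129', '125', '115', '103', '93', '85', '68', '62', '48', '39', '27', '11', '81']
235 ['160', '155', '132', '130', '132', '100', '100', '97', '91', '74', '67', '54', '49', '31', '19', '9', '-0', '0', '0', '-1', '2', '-1', '-1']
238 ['155', '150', '85', '71', '66', '47', '39', '23', '17', '-5', '-2', '3', '-3', '2', '1', '-2', '2', '-3', '2', '1', '-1', '-4', '2']
241 ['106', '97', '64', '-5', '0', '-4', '-2', '-6', '0', '1', '-5', '-1', '-0', '-2', '-2', '4', '-0', '-0', '-4', '2', '4', '-6', '-4']
244 ['41', '21', '1', '-3', '0', '4', '-1', '-6', '2', '-1', '2', '-5', '-2', '-3', '-1', '0', '5', '2', '-1', '4', '3', '-1', '-6']
```

Run:
```python
from h import *
P=np.load('pics/P.npy').reshape(-1,3); a=np.deg2rad(5.88); X=np.array([np.cos(a),np.sin(a)]);Y=np.array([-X[1],X[0]])
C=np.array([633.6,42.9]); q=np.c_[(P[:,:2]-C)@X,(P[:,:2]-C)@Y,P[:,2]]
s=q[(abs(q[:,1])<120)&(q[:,0]<-50)&(q[:,0]>-160)]
for lo in range(-150,-60,4):
    t=s[(s[:,0]>=lo)&(s[:,0]<lo+4)]
    n=[np.round(np.median(t[(t[:,1]>=b)&(t[:,1]<b+10),2])) if ((t[:,1]>=b)&(t[:,1]<b+10)).any() else -1 for b in range(-120,120,10)]
    print(lo,n)
st=q[(q[:,2]>124)&(q[:,2]<136)&(abs(q[:,1])<115)&(q[:,0]<-70)]
k=q[(q[:,2]>112)&(q[:,2]<123)&(q[:,0]<-95)&(abs(q[:,1])<115)&(q[:,0]>-145)]
print('strip front pct',np.percentile(st[:,0],[0.5,2,50]))
k=k[(k[:,1]>0)&(k[:,1]<115)]
print(len(k),np.percentile(k[:,1],[2,5,50,95,98]),np.percentile(k[:,0],[2,5,95,98]),np.median(k[:,2]))
```

```text
-150 [np.float64(-1.0), np.float64(-0.0), np.float64(-0.0), np.float64(-4.0), np.float64(-1.0), np.float64(-2.0), np.float64(2.0), np.float64(0.0), np.float64(2.0), np.float64(-2.0), np.float64(0.0), np.float64(-1.0), np.float64(1.0), np.float64(-1.0), np.float64(1.0), np.float64(-1.0), np.float64(-0.0), np.float64(0.0), np.float64(0.0), np.float64(-0.0), np.float64(1.0), np.float64(1.0), np.float64(-1.0), np.float64(1.0)]
-146 [np.float64(-1.0), np.float64(-2.0), np.float64(-2.0), np.float64(0.0), np.float64(1.0), np.float64(0.0), np.float64(1.0), np.float64(-1.0), np.float64(0.0), np.float64(0.0), np.float64(-0.0), np.float64(-0.0), np.float64(-1.0), np.float64(-1.0), np.float64(0.0), np.float64(-1.0), np.float64(1.0), np.float64(-1.0), np.float64(-1.0), np.float64(-1.0), np.float64(-1.0), np.float64(-1.0), np.float64(1.0), np.float64(-1.0)]
-142 [np.float64(0.0), np.float64(-0.0), np.float64(-2.0), np.float64(1.0), np.float64(-1.0), np.float64(-1.0), np.float64(-1.0), np.float64(-1.0), np.float64(-2.0), np.float64(0.0), np.float64(0.0), np.float64(3.0), np.float64(1.0), np.float64
[... 8878 characters left out ...]
np.float64(130.0), np.float64(131.0)]
-62 [np.float64(131.0), np.float64(131.0), np.float64(129.0), np.float64(131.0), np.float64(127.0), np.float64(129.0), np.float64(130.0), np.float64(131.0), np.float64(131.0), np.float64(131.0), np.float64(130.0), np.float64(130.0), np.float64(129.0), np.float64(131.0), np.float64(130.0), np.float64(129.0), np.float64(130.0), np.float64(128.0), np.float64(129.0), np.float64(129.0), np.float64(131.0), np.float64(129.0), np.float64(130.0), np.float64(128.0)]
strip front pct [-134.22195756 -133.28096639 -104.23411097]
282 [32.70276975 36.12193188 59.15073145 83.34802707 93.86567203] [-133.87549738 -131.70980662  -97.42412666  -96.32130812] 119.2903088316873
```

The depth clearly shows the notch, with its floor at about 119–120 mm and pack y from about +33 to +83. The strip's middle line is at about (522, 31), with pack yaw 5.9°. Plan:
1. Shut the fingers, with the jaw axis along pack x.
2. Set down near the left end, at pack y of about +108.
3. Slide right into the notch.

```bash
python3 -m inch '{"grip":[-1,-1,-1,-1,-1,-1,-1,-1,-1,-1],"travel":[[3.6,-3.9,0.7],[7.3,-7.8,1.4],[10.9,-11.7,2.1],[14.5,-15.6,2.8],[18.2,-19.5,3.5],[21.8,-23.4,3.5],[25.4,-27.4,3.5],[29.0,-31.3,3.5],[32.7,-35.2,3.5],[36.3,-39.1,3.5]],"turn":[[0,0,-6.9],[0,0,-13.7],[0,0,-20.6],[0,0,-27.5],[0,0,-34.4],[0,0,-41.2],[0,0,-48.1],[0,0,-55.0],[0,0,-61.8],[0,0,-68.7]]}' 20
```

```text
clock: 1.85
eef_pos: [510.7, 137.6, 240.5]
eef_rot: [3.141, -0.0, 1.669]
wrist_force: [0.9, 1.3, -0.3]
finger_gap: 0.3
```

Run:
```python
from h import *
s=manip.read_state(); print(s['eef_pos'],s['eef_rot'],s['wrist_force'],s['joints'])
snap('wrist','w1'); p,d,c=snap('scene','s1')
a=cv2.imread('pics/w1.png'); b=cv2.imread('pics/s1.png')
cv2.imwrite('pics/ws1.png',cv2.resize(np.hstack([a,b]),None,fx=.714,fy=.714))
for l in ('catch','bush'):
    r=manip.look_for('wrist',l); print(l,[(x['bbox'],round(x['p'],2)) for x in r[:2]])
```

```text
[510.65947763 137.57664618 240.54896136] [ 3.14129381e+00 -8.11246851e-05  1.66867941e+00] [ 0.85615033  1.29041897 -0.34196907] [1.93874999e-01 2.26860139e-01 1.53085368e+00 5.30351289e-05
 1.38357359e+00 9.59820600e-02]
catch [([267.7, 229.9, 301.2, 244.7], 0.57)]
bush [([301.6, 103.5, 348.8, 153.0], 0.74)]
```

View pics/ws1.png

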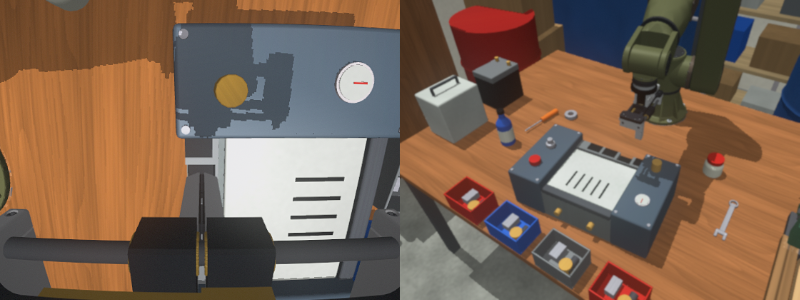

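The fingers line up with the strip: at composite column ~203, between the strip edges at ~185 and ~225. I'll check the strip edges and the bush clearance with the wrist depth.

Run:
```python
from h import *
z=np.load('pics/w1.npz'); c={k:z[k] for k in z.files}; d=z['d']
a=np.deg2rad(5.88); X=np.array([np.cos(a),np.sin(a)]);Y=np.array([-X[1],X[0]]); M=np.array([522.2,31.4])
def pk(p): return np.round([(p[:2]-M)@X,(p[:2]-M)@Y,p[2]],1)
b=world(c,d,325,127); print('bush',b.round(1),pk(b))
for v in (215,225,235):
    print(v,[tuple(pk(world(c,d,u,v))) for u in range(252,330,5)])
t=manip.read_state(); print('tcp',pk(t['eef_pos']))
```

```text
bush [532.8 213.4 193.2] [ 29.1 179.9 193.2]
215 [(np.float64(-41.6), np.float64(54.6), np.float64(-1.1)), (np.float64(-34.8), np.float64(54.7), np.float64(-0.8)), (np.float64(-19.3), np.float64(96.8), np.float64(130.1)), (np.float64(-14.5), np.float64(97.1), np.float64(131.2)), (np.float64(-9.9), np.float64(96.5), np.float64(129.2)), (np.float64(-5.2), np.float64(96.6), np.float64(129.8)), (np.float64(-0.5), np.float64(96.6), np.float64(129.8)), (np.float64(4.1), np.float64(97.1), np.float64(131.4)), (np.float64(8.9), np.float64(96.4), np.float64(129.1)), (np.float64(13.5), np.float64(96.7), np.float64(130.2)), (np.float64(18.2), np.float64(96.7), np.float64(130.1)), (np.float64(24.0), np.float64(92.1), np.float64(116.0)), (np.float64(29.0), np.float64(92.0), np.float64(115.7)), (np.float64(32.5), np.float64(95.9), np.float64(128.1)), (np.float64(37.1), np.float64(96.5), np.float64(129.8)), (np.float64(41.7), np.float64(96.6), np.float64(130.1))]
225 [(np.float64(-42.0), np.float64(40.6), np.float64(0.3)), (np.float64(-35.2), np.float64(40.2), np.float64(-0.8)), (np.float64(-19.5), 
[... 1018 characters left out ...]
oat64(-10.5), np.float64(73.0), np.float64(120.8)), (np.float64(-5.6), np.float64(72.3), np.float64(119.0)), (np.float64(-0.6), np.float64(73.0), np.float64(120.7)), (np.float64(4.3), np.float64(72.2), np.float64(118.9)), (np.float64(9.3), np.float64(72.5), np.float64(119.5)), (np.float64(14.2), np.float64(72.8), np.float64(120.4)), (np.float64(18.6), np.float64(76.2), np.float64(129.3)), (np.float64(24.5), np.float64(70.9), np.float64(115.8)), (np.float64(29.4), np.float64(71.2), np.float64(116.5)), (np.float64(33.0), np.float64(76.2), np.float64(129.3)), (np.float64(37.7), np.float64(76.3), np.float64(129.7)), (np.float64(42.5), np.float64(76.4), np.float64(129.9))]
tcp [ -1.5 108.  240.1]
```

Geometry agrees between both cameras. Going down to just above the strip.

```bash
python3 -m inch '{"grip":[-1,-1,-1,-1,-1,-1],"travel":[[0,0,-3],[0,0,-6],[0,0,-9],[0,0,-10.3],[0,0,-10.6],[0,0,-10.6]],"turn":[[0,0,0.2],[0,0,0.2],[0,0,0.2],[0,0,0.2],[0,0,0.2],[0,0,0.2]]}'
python3 -m inch '{"grip":[-1,-1,-1,-1,-1],"travel":[[0,0,-0.1],[0,0,-0.2],[0,0,-0.3],[0,0,-0.4],[0,0,-0.4]],"turn":[[0,0,0],[0,0,0],[0,0,0],[0,0,0],[0,0,0]]}'
```

```text
clock: 2.8
eef_pos: [509.9, 139.0, 135.1]
eef_rot: [3.141, -0.0, 1.676]
wrist_force: [-0.3, -0.2, -0.2]
finger_gap: 0.4
clock: 3.42
eef_pos: [509.9, 139.0, 130.9]
eef_rot: [3.141, -0.0, 1.676]
wrist_force: [-0.6, -0.3, -0.9]
finger_gap: 0.4
```

```bash
python3 -m inch '{"grip":[-1,-1],"travel":[[0,0,-0.1],[0,0,-0.1]],"turn":[[0,0,0],[0,0,0]]}'
python3 -m inch '{"grip":[-1,-1],"travel":[[0,0,-0.05],[0,0,-0.05]],"turn":[[0,0,0],[0,0,0]]}'
```

```text
clock: 3.68
eef_pos: [509.9, 139.0, 130.3]
eef_rot: [3.141, -0.0, 1.676]
wrist_force: [-1.2, 0.6, 4.5]
finger_gap: 0.5
clock: 3.92
eef_pos: [510.0, 139.0, 130.3]
eef_rot: [3.141, -0.0, 1.676]
wrist_force: [-3.0, -0.9, 7.4]
finger_gap: 0.5
```

Contact at z = 130.3 with about 7 N. Sliding right along the strip under light pressure.

```bash
python3 -m inch '{"grip":[-1,-1,-1,-1,-1],"travel":[[0.05,-0.5,-0.05],[0.1,-1.0,-0.05],[0.15,-1.5,-0.05],[0.2,-2.0,-0.05],[0.26,-2.5,-0.05]],"turn":[[0,0,0],[0,0,0],[0,0,0],[0,0,0],[0,0,0]]}'
python3 -m inch '{"grip":[-1,-1],"travel":[[0.05,-0.4,-0.06],[0.08,-0.8,-0.06]],"turn":[[0,0,0],[0,0,0]]}'
python3 -m inch '{"grip":[-1,-1],"travel":[[0.03,-0.3,-0.06],[0.06,-0.6,-0.06]],"turn":[[0,0,0],[0,0,0]]}'
```

```text
clock: 4.55
eef_pos: [512.9, 114.4, 130.3]
eef_rot: [3.139, -0.001, 1.676]
wrist_force: [-0.8, 2.9, 4.1]
finger_gap: 0.7
clock: 4.8
eef_pos: [514.0, 106.8, 130.1]
eef_rot: [3.138, -0.002, 1.676]
wrist_force: [-0.1, 3.4, 4.5]
finger_gap: 0.2
clock: 5.05
eef_pos: [514.5, 100.4, 129.2]
eef_rot: [3.139, -0.002, 1.676]
wrist_force: [-0.2, 1.0, -0.5]
finger_gap: 0.5
```

The force dropped to 0 and z fell to 129.2 at pack y ≈ 69, so the finger has found the notch's left edge. Next: centre over the catch, then press.

```bash
python3 -m inch '{"grip":[-1,-1,-1,-1],"travel":[[0.02,-0.4,-0.05],[0.03,-0.8,-0.1],[0.03,-1.15,-0.1],[0.03,-1.15,-0.1]],"turn":[[0,0,0],[0,0,0],[0,0,0],[0,0,0]]}'
python3 -m inch '{"grip":[-1,-1,-1,-1],"travel":[[0,0,-0.3],[0,0,-0.6],[0,0,-0.8],[0,0,-0.8]],"turn":[[0,0,0],[0,0,0],[0,0,0],[0,0,0]]}'
python3 -m inch '{"grip":[-1,-1,-1,-1],"travel":[[0,0,-0.1],[0,0,-0.2],[0,0,-0.2],[0,0,-0.2]],"turn":[[0,0,0],[0,0,0],[0,0,0],[0,0,0]]}'
```

```text
clock: 5.55
eef_pos: [514.8, 88.7, 128.2]
eef_rot: [3.139, -0.002, 1.676]
wrist_force: [-0.7, 0.3, -0.1]
finger_gap: 0.5
clock: 6.05
eef_pos: [514.7, 88.7, 120.0]
eef_rot: [3.139, -0.002, 1.676]
wrist_force: [0.7, 0.6, 0.6]
finger_gap: 0.4
clock: 6.55
eef_pos: [514.8, 88.7, 118.1]
eef_rot: [3.139, -0.002, 1.676]
wrist_force: [-0.4, 1.5, 4.1]
finger_gap: 0.2
```

```bash
python3 -m inch '{"grip":[-1,-1,-1,-1,-1,-1],"travel":[[0,0,-0.15],[0,0,-0.3],[0,0,-0.45],[0,0,-0.55],[0,0,-0.6],[0,0,-0.6]],"turn":[[0,0,0],[0,0,0],[0,0,0],[0,0,0],[0,0,0],[0,0,0]]}'
python3 -m inch '{"grip":[-1,-1,-1],"travel":[[0,0,-0.08],[0,0,-0.12],[0,0,-0.12]],"turn":[[0,0,0],[0,0,0],[0,0,0]]}'
```

```text
clock: 7.3
eef_pos: [514.8, 88.7, 112.3]
eef_rot: [3.139, -0.002, 1.676]
wrist_force: [-1.4, -0.8, 5.5]
finger_gap: 0.6
clock: 7.68
eef_pos: [514.9, 88.7, 112.1]
eef_rot: [3.138, -0.002, 1.676]
wrist_force: [-6.2, -0.6, 16.4]
finger_gap: 0.3
```

Hard stop reached: 16 N, and z barely moved. Retracting straight up.

```bash
python3 -m inch '{"grip":[-1,-1,-1,-1,-1,-1,-1],"travel":[[0,0,0.5],[0,0,2],[0,0,5],[0,0,8],[0,0,11],[0,0,14],[0,0,14]],"turn":[[0,0,0],[0,0,0],[0,0,0],[0,0,0],[0,0,0],[0,0,0],[0,0,0]]}'
python3 -m inch '{"grip":[-1,-1,-1,-1,-1],"travel":[[-4,1,0],[-8,2,0],[-12,3,0],[-15,4,0],[-15,4,0]],"turn":[[0,0,0],[0,0,0],[0,0,0],[0,0,0],[0,0,0]]}'
python3 - <<'E'
from h import *
s=manip.read_state(); print(s['clock'],s['eef_pos'],s['wrist_force'])
p,d,c=snap('top','t2'); snap('scene','s2')
a=cv2.imread('pics/t2.png'); b=cv2.imread('pics/s2.png')
cv2.imwrite('pics/ts2.png',cv2.resize(np.hstack([a,b]),None,fx=.714,fy=.714))
P=np.array([world(c,d,u,v) for v in range(100,270) for u in range(140,400)])
O=np.load('pics/P.npy').reshape(-1,3)
a=np.deg2rad(5.88); X=np.array([np.cos(a),np.sin(a)]);Y=np.array([-X[1],X[0]]); M=np.array([522.2,31.4])
for n,Q in (('before',O),('after',P)):
    q=np.c_[(Q[:,:2]-M)@X,(Q[:,:2]-M)@Y,Q[:,2]]
    med=lambda x0,x1,y0,y1:round(float(np.median(q[(q[:,0]>x0)&(q[:,0]<x1)&(q[:,1]>y0)&(q[:,1]<y1),2])),1)
    print(n,'catch',med(-15,12,40,76),'cover front',med(35,42,-90,90),'mid',med(120,130,-90,90))
    k=q[(q[:,2]>180)&(q[:,2]<200)&(q[:,1]>150)&(q[:,1]<210)]; print('bush',k.mean(0).round(1),len(k))
    k=q[(q[:,2]>180)&(q[:,2]<200)&(q[:,1]<-130)]; print('fit',k.mean(0).round(1),len(k))
E
```

```text
clock: 8.55
eef_pos: [515.6, 88.8, 254.7]
eef_rot: [3.134, -0.002, 1.676]
wrist_force: [0.5, 0.0, -0.7]
finger_gap: 0.7
clock: 9.18
eef_pos: [364.4, 129.2, 254.5]
eef_rot: [3.134, -0.002, 1.678]
wrist_force: [0.5, -0.6, -0.5]
finger_gap: 0.4
9.175 [364.36352151 129.19429562 254.5269168 ] [ 0.48884263 -0.56477106 -0.49781755]
before catch 119.9 cover front 129.6 mid 129.8
bush [ 28.  179.8 193. ] 157
fit [ 109.4 -189.7  187.9] 83
after catch 112.1 cover front 151.2 mid 141.6
bush [ 28.  179.7 192.9] 159
fit [ 104.7 -189.   188.9] 76
```

View pics/ts2.png

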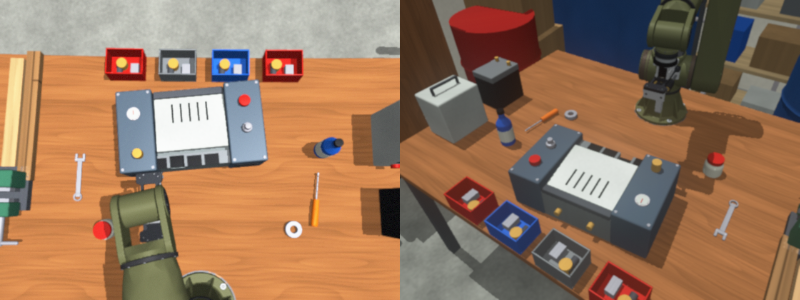

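The catch is down (119.9 → 112.1 mm) and the cover's front edge is up by about 22 mm. In the picture the fitting is still at about (346,178), as before, and the other loose things are unmoved. The arm is clear, so I'm handing in.

```bash
python3 -c "
from cell import manip
print(manip.sign_off())"
```

```text
the job is handed in; nothing more can be done
None
```

The catch is pressed fully down, the cover has sprung ajar and the finger is clear. I handed the job in at about 9.3 s.

**What I did:** I set the closed fingertips on the strip about 16 mm from its left end, with about 7 N. I slid them right along the strip until they dropped into the notch, which is centred about 58 mm left of the strip's middle. I pressed the catch to its hard stop at 16 N, lifted straight up and backed away.

**Last checks:**
- **Catch:** its top went from 119.9 to 112.1 mm, against the 8 mm of full travel.
- **Cover:** the front edge rose from 129.6 to 151.2 mm, which fits the ajar position.
- **Contact:** the wrist force was back near zero after retracting.
- **Loose things:** the bush measured the same before and after. The other loose things look unmoved in the pictures.
- **One disagreement:** the depth average for the fitting shifted by about 5 mm. I put that down to the average also taking in the nearby red button. The fitting sits at the same pixel as before, and the robot was never near it.

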